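Unload the clamping jig and hold its arm open

TASK

Unload the steel jig on the counter: first lift the cast bracket out of its nest, stand it upright on its foot in the empty half of the green tray and let go of it. Then pull the spring latch on the head of the jig's arm sideways until it clears the ball, raise the arm about 30 degrees or more off the ball, and finish while still holding it raised so that a workmate can take out the terminal block under it. Leave the fuse plugs, the weatherproof box, the switch body and the terminal posts where they are.

Things in the scene. Friction and masses are not known exactly. Their poses are not given: they have to be found in the camera images.
- jig: Clamping jig fixed to the counter: steel plate 300 x 220 x 12 mm (own x by y), origin at the centre of its underside; at yaw 0 its +x points away from the robot. Along y = -45 mm runs a flat arm 32 mm wide (top 77 mm above the counter), hinged at x = +100 mm; its round head, 52 mm across, at x = -100 mm sits on a 32 mm ball on a post. A white terminal block stands under the arm.
- nest (a point): Centre of the floor of the nest, an open cavity 60 x 40 mm (jig's x by y), 12 mm deep, in a block 84 x 66 mm whose top lies 40 mm above the counter, beside the arm. This point lies 28 mm above the counter, at x = +45, y = +62 mm on the jig.
- bracket: Cast aluminium bracket, an upside-down T, 0.08 to 0.17 kg: foot 56 x 36 x 10 mm (own x, y, z), origin at the centre of its underside; an upright web 10 mm thick (x), 34 mm wide (y) rises from its middle to 70 mm above the origin, small gussets beside it below 25 mm. Starts loose in the nest, foot down, long side along the jig's x, within 1.5 mm of centre.
- tray: Green parts tray, fixed, 200 x 270 x 30 mm (own x, y, height), walls and floor 4 mm; origin at the centre of the underside. A wall along y = 0, as high as the rim, parts it: the half at its own +y (nearer the robot) is empty, the half at -y holds three fuse plugs. Its tin lid stands open along its own +x side (robot's left), leaning outwards, about 200 mm tall.
- clamp_arm (a joint): Angle of the arm, rad: 0 down on the ball, grows as the head end rises, up to 1.2. The hinge axis is parallel to the jig's y. Let go, the arm falls by its weight (2 to 4 N at the latch knob). It cannot rise until the latch is pulled.
- hinge (a point): Point of the arm's hinge axis on the arm's centre line, 62 mm above the counter; axes as the jig's.
- latch (a joint): How far the latch is pulled, m: 0 sprung home (toe under the ball), at most 0.014. It slides across the arm's head towards the jig's own -y (robot's right at yaw 0) and clears the ball at about 0.008; pull it 0.010 or more. The spring takes 2 N at 0, 7 N fully out, and draws it back when let go.
- latch_knob (a point): Centre of the latch knob, a steel barrel 24 mm across, 26 mm long, its axis along the jig's y (flat ends face +y, -y), on a 12 mm stem on the latch plate (plate top 35 mm below the centre) on top of the arm's head; 117 mm above the counter with the arm down. Moves with latch and arm. Pinched by its flat ends it can turn in the grip as the arm rises.
- fuse0: Bystander: white porcelain fuse plug standing in the far half of the tray, 34 mm across, 42 mm high; origin under its centre. Leave alone.
- fuse1: Bystander: white porcelain fuse plug standing in the far half of the tray, 34 mm across, 42 mm high; origin under its centre. Leave alone.
- fuse2: Bystander: white porcelain fuse plug standing in the far half of the tray, 34 mm across, 42 mm high; origin under its centre. Leave alone.
- wp_box: Bystander: cast aluminium weatherproof box, 96 x 86 x 52 mm; origin under its centre. Leave alone.
- switch: Bystander: black bakelite switch body, 50 x 36 x 24 mm with a small toggle to 44 mm; origin under its centre. Leave alone.
- post_a: Bystander: knurled brass terminal post standing on the counter, 30 mm across at the foot, 42 mm high; origin under its centre. Leave alone.
- post_b: Bystander: knurled brass terminal post standing on the counter, 30 mm across at the foot, 42 mm high; origin under its centre. Leave alone.
Mind the look-alikes: they are no part of the job. Leave any purple look-alike of the bracket alone.

How it is judged:
By the outcome, as a careful person would: the job done as asked, in the order asked, and still so for the second after the job is handed in, while the arm keeps its last pose, push and grip.
It also fails if it takes over 59 s, if anything falls off the work surface, if the arm or the gripper's body presses on something with over 40 N, if the wrist force passes 120 N, or if a joint passes its speed limit or range.

ROBOT

A 6-joint arm with a two-finger parallel gripper is mounted at the origin on the work surface. World frame = base frame: x ahead of the robot, y to its left, z up, the work surface at z = 0. Lengths are in m, angles in rad, forces in N, time in s.
With the tool pointing down it reaches from about 0.275 to 0.825 m from the base axis. Payload 5.2 kg.
Tool frame: the origin (TCP) lies on the mounting face of the last link; the fingertips stand 186 mm ahead of it and the grasp point (between the pads) lies 167 mm ahead of it; x points along the fingers, y is the direction in which the jaws open and shut, and the axes are right-handed (so a half turn about x gives the same grasp; the last joint's range is limited). The gripper opens to 93 mm and grips with 3 to 60 N. Pads are 15 mm wide; open, the fingers measure 128 mm over their backs; the gripper's body (75 mm by 188 mm) begins 65 mm behind the grasp point.
Start: joints at [-0.203, 0.259, 1.535, -0, 1.348, -0.203], TCP at [0.55, 0, 0.405] pointing down, gripper open.
Joint ranges: [-3.14, 3.14], [-0.91, 2.08], [0.19, 2.58], [-1.22, 4.36], [0.22, 2.71], [-3.12, 3.12]. Speed limits (rad/s): [2.57, 2.57, 3.14, 3.14, 3.14, 3.14].

INTERFACE

Orientations are given as a unit quaternion [x, y, z, w].
In Python, from rig import arm gives the robot as it stands.
- The arm moves only by the tool carry_out, never from a script. Its argument "steps" is a list that holds one entry, the list of rows, each a list of 7 numbers: the shift along the tool's x, y, z in m, then the turn, a rotation vector about the tool's x, y, z in rad, then the finger opening in m, from 0 to 0.093. A call has 1 to 5 rows; each row shifts and turns the pose as measured when the row begins, along the tool's axes as they then stand; what a row does not reach is not made up. A row lasts 1/12 s, in which the tool goes at most 41.7 mm and 7.16 degrees, less where a joint would pass 70% of its speed; a pose out of reach is approached as far as the arm can. A call is refused whole if a number of a shift passes 0.0417 or a number of a turn 0.125, either way. A call with a gripper value outside its range is refused whole. The fingers move at their own pace and stop on an object; "force" is the grip in N (left out, the last holds). Time passes only in rows, so rows that do not move let the fingers close. It gives the time, the measured TCP pose, the force and the opening at its end, in the units of the state.
- arm.read_state(): the state, without advancing time (a new reading comes with each control period).
- arm.read_camera(name): name is "scene" or "side" or "wrist"; returns the picture (420x560x3 uint8, blue, green, red); there is no depth.
- arm.camera_info(name): a dict with "K" (3x3 intrinsics, pixels), "camera_from_world" (4x4, takes a point from world to camera coordinates). Camera axes: x right, y down, z forward; pixel columns grow to the right and rows downward; lengths in m; the calibration is good to about 2 mm. A picture is of the moment at which its call begins: read the wrist's pose just before it. camera_info takes no time and is no camera call; for the wrist camera it gives the pose at the moment of the call.
- arm.sign_off(): hands the job in, once; it reports no verdict.
The state is a dict: "time_s": time; "joint_positions": joint angles; "dq": joint speeds; "effort": joint torques, N m; "ee_pos": TCP position; "ee_rot": TCP orientation; "force": force on the tool from outside, world axes, zero at the start; "moment": the same for the moment, N m; "opening": finger opening in m.
Only numpy, scipy, OpenCV 4.12 (cv2) and the standard library are available. Lean on these libraries where they do the work, as an engineer would, in place of code of your own. Each camera call takes 0.05 s, during which the arm holds its last target.

## Working session

There is one attempt and no reset: what is moved stays moved. The work goes in short steps, Python scripts to look and compute and a tool call to move; the robot and the scene stay as the last step left them, time stands still between calls to the robot, and variables do not carry over. Pictures are saved under pics/ and viewed, and the job is handed in when it is done.

Besides the shell and the picture viewer there is one more tool, called after "Call:" by a JSON object that holds its "fn" and its "kwargs", one argument or row to a line. carry_out: Moves the arm, as the interface text tells. Its arguments: {"type":"object","properties":{"steps":{"type":"array"},"force":{"type":"number"}},"required":["steps"]}

```bash
ls; mkdir -p pics
python3 - <<'E'
from rig import arm
import cv2,json
s=arm.read_state();print(s)
for n in("scene","side","wrist"):
    i=arm.camera_info(n);print(n,i)
    cv2.imwrite(f"pics/{n}0.png",arm.read_camera(n))
E
```

```text
pics
{'time_s': 0.0, 'joint_positions': array([-2.02817211e-01,  2.59341898e-01,  1.53604038e+00, -3.34087119e-05,
        1.34803502e+00, -2.02847134e-01]), 'dq': array([ 1.67296740e-04,  1.80433883e-03, -1.20294814e-03, -6.02079963e-04,
       -5.67560498e-05,  3.29067569e-04]), 'effort': array([ 2.41929010e-04, -4.37298238e+01, -2.84004611e+01,  7.19661056e-02,
        4.11791797e-02, -1.14769305e-04]), 'ee_pos': array([5.49790885e-01, 5.10013729e-05, 4.03935154e-01]), 'ee_rot': array([ 0.49962592,  0.50054149, -0.50035499,  0.49947676]), 'force': array([-0.8565302 ,  0.79717394, -0.70887808]), 'moment': array([ 0.00411927,  0.01304936, -0.02120021]), 'opening': 0.09289010495784038}
scene {'K': array([[433.86841266,   0.        , 283.87552221],
       [  0.        , 433.86841266, 203.25608745],
       [  0.        ,   0.        ,   1.        ]]), 'camera_from_world': array([[-0.88537937,  0.4641975 ,  0.02498112,  0.5312948 ],
       [ 0.25540768,  0.53064143, -0.8081996 , -0.0472827 ],
       [-0.38842025, -0.70918288, -0.58837858,  1.3547962 ],
       [ 0.        ,  0.        , 
[... 291 characters left out ...]
4245 , -0.44805658, -0.83537485,  0.26464555],
       [ 0.47306487,  0.68855935, -0.54963229,  0.93160548],
       [ 0.        ,  0.        ,  0.        ,  1.        ]])}
wrist {'K': array([[320.68191968,   0.        , 280.87254667],
       [  0.        , 320.68191968, 208.14492993],
       [  0.        ,   0.        ,   1.        ]]), 'camera_from_world': array([[ 9.99998318e-01, -2.11148919e-04, -1.82175975e-03,
        -5.48973473e-01],
       [ 2.46587482e-04, -9.68849560e-01,  2.47649892e-01,
        -2.86756073e-02],
       [-1.81730214e-03, -2.47649924e-01, -9.68847879e-01,
         3.90185779e-01],
       [ 0.00000000e+00,  0.00000000e+00,  0.00000000e+00,
         1.00000000e+00]])}
```

View pics/scene0.png

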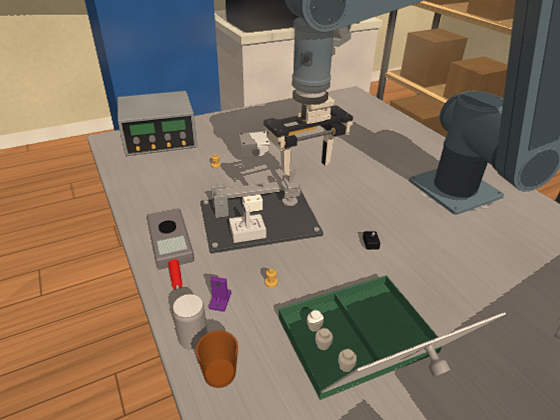

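View pics/side0.png

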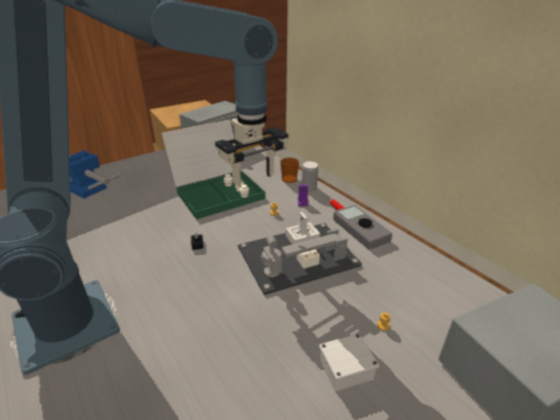

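View pics/wrist0.png

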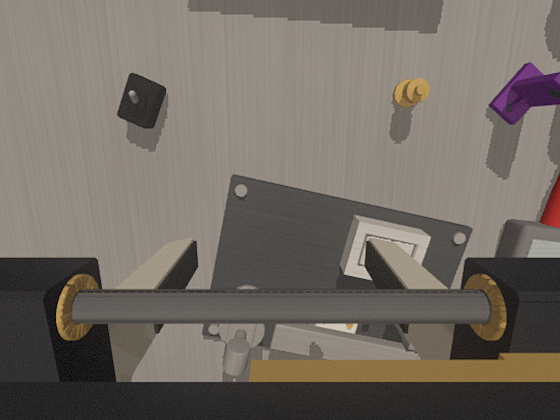

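Run:
```python
import cv2
a=cv2.imread("pics/scene0.png")
cv2.imwrite("pics/s_jig.png",cv2.resize(a[150:260,185:335],None,fx=5,fy=5,interpolation=cv2.INTER_CUBIC))
cv2.imwrite("pics/s_tray.png",cv2.resize(a[260:410,260:520],None,fx=3,fy=3,interpolation=cv2.INTER_CUBIC))
a=cv2.imread("pics/side0.png")
cv2.imwrite("pics/d_jig.png",cv2.resize(a[190:300,225:375],None,fx=5,fy=5,interpolation=cv2.INTER_CUBIC))
```

```text
(no output)
```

View pics/s_jig.png

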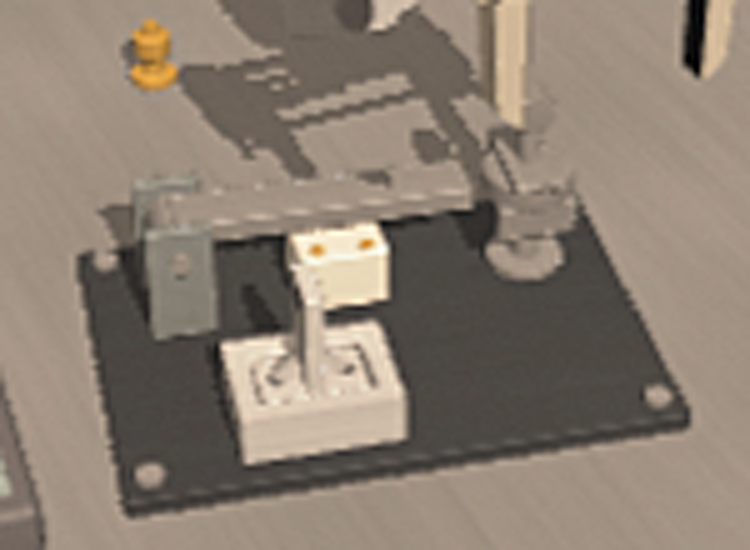

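View pics/s_tray.png

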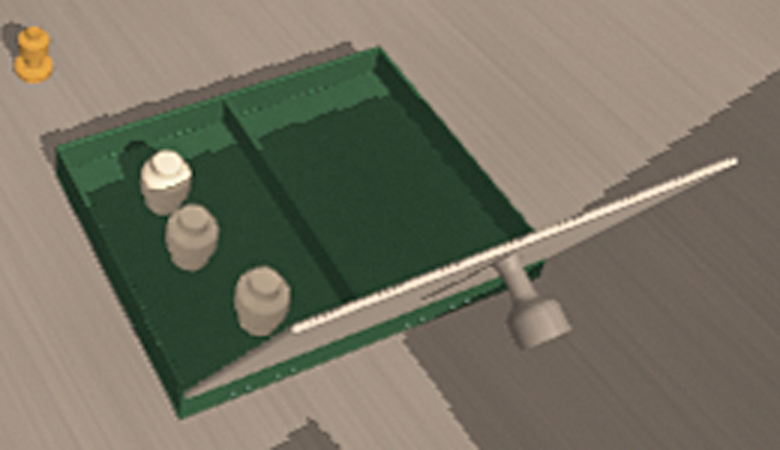

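View pics/d_jig.png

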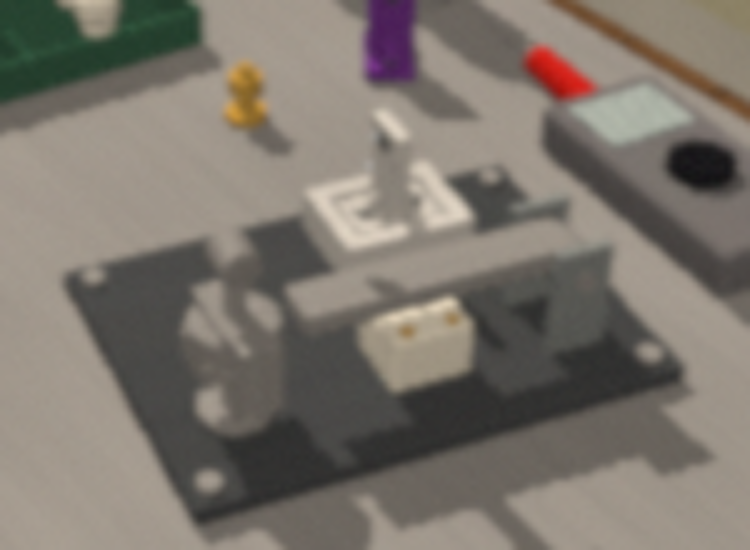

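```bash
cat > h.py <<'E'
import numpy as np,cv2
from rig import arm
from scipy.spatial.transform import Rotation as Ro
def ray(n,uv,z,info=None):
    i=info or arm.camera_info(n);T=i["camera_from_world"];R=T[:3,:3];c=-R.T@T[:3,3]
    d=R.T@np.linalg.inv(i["K"])@[uv[0],uv[1],1];return c+d*(z-c[2])/d[2]
def proj(n,P):
    i=arm.camera_info(n);T=i["camera_from_world"];p=i["K"]@(T[:3,:3]@np.asarray(P).T+T[:3,3:]);return (p[:2]/p[2]).T
def fit2(own,w):
    own=np.array(own,float);w=np.array(w)[:,:2];a=own-own.mean(0);b=w-w.mean(0)
    th=np.arctan2((a[:,0]*b[:,1]-a[:,1]*b[:,0]).sum(),(a*b).sum())
    R=np.array([[np.cos(th),-np.sin(th)],[np.sin(th),np.cos(th)]]);t=w.mean(0)-R@own.mean(0)
    return th,t,(w-(own@R.T+t))*1000
E
python3 - <<'E'
from h import *
np.set_printoptions(precision=4,suppress=True)
S=lambda u,v:(u/5+185-.4,v/5+150-.4);D=lambda u,v:(u/5+225-.4,v/5+190-.4)
own=[(.15,-.11),(.15,.11),(-.15,.11),(-.15,.11),(.15,.11),(.15,-.11),(-.15,-.11),(-.15,.11),(.15,.11)]
w=[ray("scene",S(*p),.012) for p in[(82,257),(124,500),(690,412)]]+[ray("side",D(*p),.012) for p in[(68,275),(500,168),(683,370),(200,512)]]+[ray("wrist",p,.012) for p in[(234,176),(471,228)]]
for q in w:print(q)
for sl in(slice(0,3),slice(3,7),slice(0,9)):
    th,t,r=fit2(own[sl],w[sl]);print(np.degrees(th),t,r.tolist())
C=lambda u,v:(u/3+260-.3,v/3+260-.3)
wt=[ray("scene",C(*p),.03) for p in[(58,148),(378,48),(183,392)]]
print(fit2([(-.1,-.135),(-.1,.135),(.1,-.135)],wt),wt)
a=cv2.imread("pics/side0.png");cv2.imwrite("pics/d_tray.png",cv2.resize(a[120:230,165:285],None,fx=5,fy=5,interpolation=cv2.INTER_CUBIC))
E
```

```text
[ 0.7339 -0.2581  0.012 ]
[ 0.7827 -0.0519  0.012 ]
[0.492  0.0138 0.012 ]
[0.4919 0.0099 0.012 ]
[ 0.7801 -0.0554  0.012 ]
[ 0.7315 -0.2664  0.012 ]
[ 0.4461 -0.2017  0.012 ]
[0.4944 0.0123 0.012 ]
[ 0.7803 -0.0513  0.012 ]
-12.505421665636433 [ 0.6128 -0.1237] [[-1.529240336264448, 5.506117088212637], [-0.3271921428930069, -3.077364864065568], [1.8564324791572329, -2.4287522241470545]]
-12.708117109660854 [ 0.6124 -0.1284] [[1.6373565052921202, -2.004290344514409], [-2.8569506400102362, -1.3140844662580253], [-3.0546233208421647, 2.3015957363873296], [4.274217455560503, 1.0167790743851324]]
-12.547221451100388 [ 0.6128 -0.1265] [[-1.4019214383427236, 8.389171624238745], [-0.3565524377699969, -0.15949986384954096], [1.7796033694758018, 0.2754593313435416], [1.6768400835245334, -3.5889960237995844], [-3.0016382883932824, -3.720859861031753], [-3.8021620939168166, 0.02987924113156959], [3.710849909101366, -0.432867705382034], [4.124724479818987, -1.1652067419061565], [-2.7297435834973127, 0.37291999925510855]]
(np.float64(1.4839128214045474), array([0.5965, 0.3161]), array([[-1.6822,  1.6362],
       [ 3.2094,  0.7009],
       [-1.5272, -2.3371]])) [array([0.7206, 0.2064, 0.03  ]), array([0.4565, 0.2289, 0.03  ]), array([0.7381, 0.4017, 0.03  ])]
```

View pics/d_tray.png

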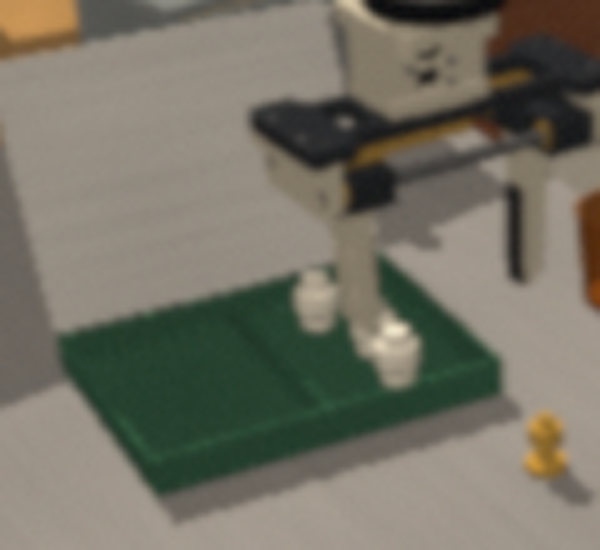

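```bash
cat >> h.py <<'E'
def pose():
    s=arm.read_state();return np.array(s["ee_pos"]),Ro.from_quat(s["ee_rot"])
def go(P,R=None):
    p,r=pose();d=r.inv().apply(np.array(P)-p);print("shift",d.round(4),"turn",(r.inv()*R).as_rotvec().round(4) if R is not None else "")
def downR(yaw): # tool x down, tool y along yaw
    y=np.array([np.cos(yaw),np.sin(yaw),0]);x=np.array([0,0,-1.]);return Ro.from_matrix(np.array([x,y,np.cross(x,y)]).T)
E
python3 - <<'E'
from h import *
p,r=pose();print(r.as_matrix().round(3))
y=np.radians(-12.55)
for a in(y,y+np.pi):go((.670,-.076,.36),downR(a))
E
```

```text
[[-0.001  1.    -0.   ]
 [ 0.    -0.    -1.   ]
 [-1.    -0.001 -0.   ]]
shift [0.0439 0.1202 0.076 ] turn [ 2.19e-01 -1.00e-04  1.40e-03]
shift [0.0439 0.1202 0.076 ] turn [-2.9226e+00 -2.0000e-03 -2.0000e-04]
```

Call:
{"fn": "carry_out", "kwargs": {
  "steps": [
    [[0,0.04,0.02,0,0,0,0.06],[0,0.04,0.02,0,0,0,0.06],[0,0.032,0.02,0,0,0,0.06],[0,0,0,0.11,0,0,0.06],[0,0,0,0.11,0,0,0.06]]
  ],
  "force": 25
}}

```text
time_s: 0.57
ee_pos: [0.6602, -0.0593, 0.3975]
ee_rot: [-0.549, -0.445, 0.555, -0.438]
force: [-0.2, 0.8, -0.2]
opening: 0.0642
```

Run:
```python
from h import *
p,r=pose();print(p,arm.read_state()["time_s"])
go((.670,-.076,.36),downR(np.radians(-12.55)))
a=arm.read_camera("wrist");cv2.imwrite("pics/w1.png",a)
```

```text
[ 0.660157   -0.05928538  0.39752643] 0.5667
shift [0.0373 0.0138 0.0142] turn [-0.003  -0.0005  0.014 ]
```

View pics/w1.png

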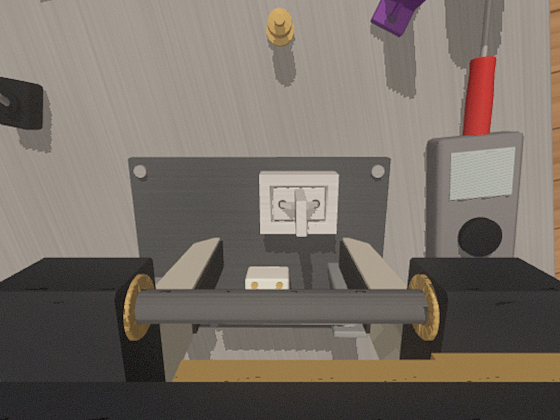

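Run:
```python
from h import *
np.set_printoptions(precision=4,suppress=True)
w=[ray("wrist",p,z) for p,z in[((129,156.5),.012),((389.5,156.5),.012),((259.5,171.5),.04),((338,171),.04),((337,234),.04),((260.5,234),.04)]]
own=[(-.15,.11),(.15,.11),(.003,.095),(.087,.095),(.087,.029),(.003,.029)]
th,t,r=fit2(own,w);print(np.degrees(th),t,r.tolist())
a=cv2.imread("pics/w1.png");cv2.imwrite("pics/w1c.png",cv2.resize(a[160:250,250:350],None,fx=6,fy=6,interpolation=cv2.INTER_CUBIC))
```

```text
-12.968065755785732 [ 0.6132 -0.1252] [[2.758295922043019, -0.5415228659054125], [-2.5298156285757933, 0.16420474798673618], [0.6003983595601614, 1.6020702516762118], [-0.6300108053454156, 2.338664303544666], [0.23541284248373984, -1.7772401510239981], [-0.4342806901658225, -1.7861762862781543]]
```

View pics/w1c.png

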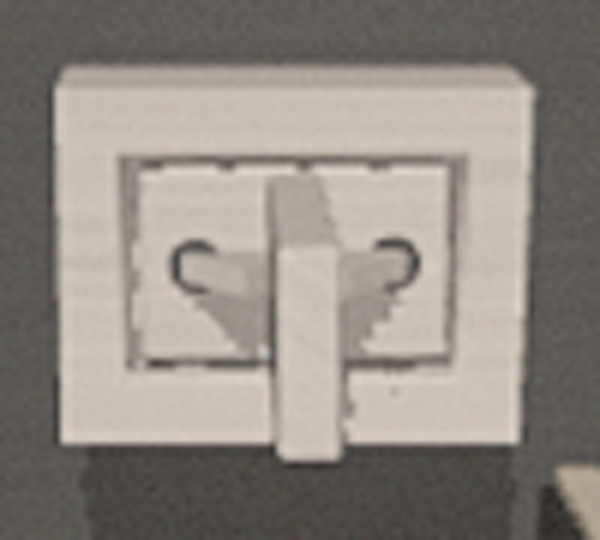

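Run:
```python
from h import *
np.set_printoptions(precision=4,suppress=True)
C=lambda u,v:(u/6+250-.4,v/6+160-.4)
w=[ray("wrist",p,z) for p,z in[((129,156.5),.012),((389.5,156.5),.012),(C(55,85),.04),(C(533,85),.04),(C(521,443),.04),(C(60,443),.04)]]
own=[(-.15,.11),(.15,.11),(.003,.095),(.087,.095),(.087,.029),(.003,.029)]
th,t,r=fit2(own,w);print(np.degrees(th),t,r.tolist())
R=np.array([[np.cos(th),-np.sin(th)],[np.sin(th),np.cos(th)]])
print("nest",t+R@[.045,.062],"knob",t+R@[-.1,-.045])
b=np.array([ray("wrist",C(*p),.098) for p in[(280,243),(338,243),(340,460),(283,460)]]);print(b,b.mean(0))
go((*b.mean(0)[:2],.249),downR(th))
```

```text
-13.115423416011911 [ 0.6126 -0.1257] [[3.0297261350380467, -0.393663952760602], [-2.084273882872245, 1.063724596618347], [-0.3432411550120529, -0.032350225162403046], [-0.2784931466931484, 0.09382425067567396], [0.360605922603896, -0.29454524745683996], [-0.6843238730643852, -0.436989421914169]]
nest [ 0.6705 -0.0755] knob [ 0.505  -0.1468]
[[ 0.6702 -0.0572  0.098 ]
 [ 0.6786 -0.0592  0.098 ]
 [ 0.6718 -0.0926  0.098 ]
 [ 0.6633 -0.0906  0.098 ]] [ 0.671  -0.0749  0.098 ]
shift [0.1478 0.0161 0.0124] turn [-0.0002  0.0001  0.014 ]
```

Call:
{"fn": "carry_out", "kwargs": {
  "steps": [
    [[0.0,0.016,0.0125,0,0,0.014,0.06],[0.035,0,0,0,0,0,0.06],[0.035,0,0,0,0,0,0.06],[0,0,0,0,0,0,0.06]]
  ]
}}

```text
time_s: 0.95
ee_pos: [0.6738, -0.0761, 0.326]
ee_rot: [0.553, 0.441, -0.551, 0.443]
force: [-0.9, 0.4, -1.3]
opening: 0.0596
```

Run:
```python
from h import *
go((.671,-.0752,.249),downR(np.radians(-13.0)))
```

```text
shift [ 0.077  -0.0033 -0.0003] turn [ 0.006   0.0002 -0.0039]
```

Call:
{"fn": "carry_out", "kwargs": {
  "steps": [
    [[0.03,-0.003,0.0,0.006,0,-0.004,0.06],[0.03,0,0,0,0,0,0.06],[0.013,0,0,0,0,0,0.06],[0.0,0,0,0,0,0,0.06]]
  ]
}}

```text
time_s: 1.28
ee_pos: [0.6711, -0.0748, 0.2549]
ee_rot: [0.552, 0.442, -0.551, 0.443]
force: [-0.5, 0.0, 0.5]
opening: 0.06
```

Run:
```python
from h import *
go((.671,-.0752,.249),downR(np.radians(-13.0)))
a=arm.read_camera("side");cv2.imwrite("pics/d2.png",cv2.resize(a[150:300,205:375],None,fx=4,fy=4,interpolation=cv2.INTER_CUBIC))
```

```text
shift [0.0059 0.     0.0004] turn [ 0.0075  0.     -0.0013]
```

View pics/d2.png

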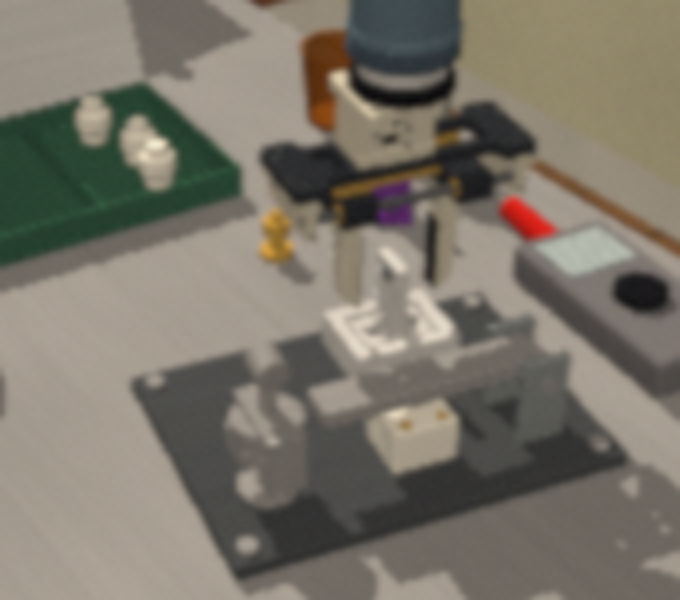

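Call:
{"fn": "carry_out", "kwargs": {
  "steps": [
    [[0.006,0,0,0.007,0,0,0.03],[0,0,0,0,0,0,0.0],[0,0,0,0,0,0,0.0],[0,0,0,0,0,0,0.0],[0,0,0,0,0,0,0.0]]
  ],
  "force": 25
}}

```text
time_s: 1.75
ee_pos: [0.6741, -0.0751, 0.2587]
ee_rot: [0.556, 0.436, -0.55, 0.445]
force: [0.2, 0.2, -0.6]
opening: 0.0316
```

Call:
{"fn": "carry_out", "kwargs": {
  "steps": [
    [[0,0,0,0,0,0,0.0],[0,0,0,0,0,0,0.0],[0,0,0,0,0,0,0.0]]
  ]
}}

```text
time_s: 2.0
ee_pos: [0.6739, -0.075, 0.2609]
ee_rot: [0.556, 0.436, -0.55, 0.445]
force: [-6.8, 1.3, -4.6]
opening: 0.0118
```

Call:
{"fn": "carry_out", "kwargs": {
  "steps": [
    [[0.001,0,0,0,0,0,0.0],[0.001,0,0,0,0,0,0.0]]
  ]
}}

```text
time_s: 2.17
ee_pos: [0.6715, -0.0743, 0.2584]
ee_rot: [0.554, 0.439, -0.551, 0.443]
force: [-0.9, 0.8, 10.9]
opening: 0.01
```

Run:
```python
from h import *
s=arm.read_state();print(s['force'],s['moment'],s['opening'],s['dq'])
go((.671,-.0752,.249),downR(np.radians(-13.0)))
a=arm.read_camera("side");cv2.imwrite("pics/d3.png",cv2.resize(a[150:300,205:375],None,fx=4,fy=4,interpolation=cv2.INTER_CUBIC))
print(arm.read_state()['ee_pos'])
```

```text
[-0.86591164  0.84998788 10.9324589 ] [ 0.10591732  0.46750088 -0.00721588] 0.010003547592962939 [-0.00015865 -0.00287693  0.00790397 -0.00140093 -0.00339094  0.00128516]
shift [ 0.0094 -0.0004  0.001 ] turn [ 0.0026  0.0009 -0.0074]
[ 0.6715794  -0.07432081  0.25843942]
```

View pics/d3.png

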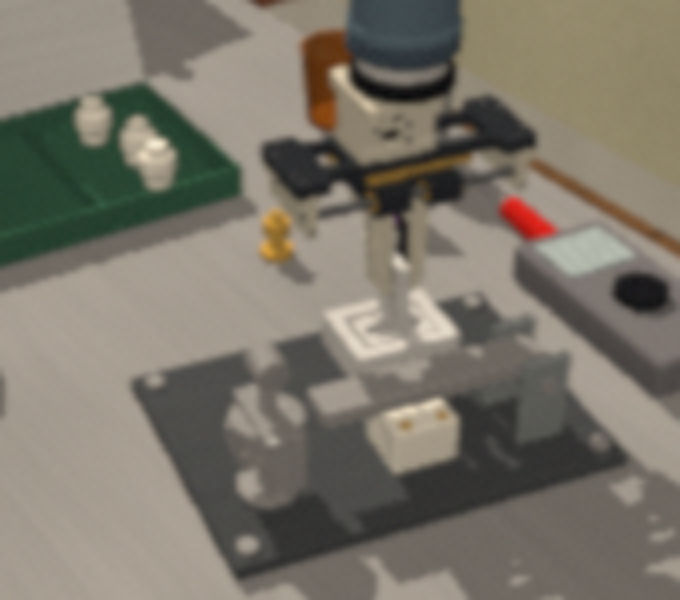

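Call:
{"fn": "carry_out", "kwargs": {
  "steps": [
    [[-0.01,0,0,0,0,0,0.0],[-0.03,0,0,0,0,0,0.0],[-0.04,0,0,0,0,0,0.0],[-0.02,0,0,0,0,0,0.0]]
  ],
  "force": 30
}}

```text
time_s: 2.55
ee_pos: [0.6694, -0.0738, 0.3549]
ee_rot: [-0.551, -0.443, 0.554, -0.439]
force: [0.7, -0.8, -0.5]
opening: 0.01
```

Run:
```python
from h import *
s=arm.read_state();print(s['force'],s['moment'],s['opening'],s['dq'])
go((.5255,.307,.34),downR(np.radians(-13.0)))
a=arm.read_camera("side");cv2.imwrite("pics/d4.png",cv2.resize(a[150:300,205:375],None,fx=4,fy=4,interpolation=cv2.INTER_CUBIC))
```

```text
[ 0.65587965 -0.75382379 -0.51601305] [-0.07502965 -0.06136003 -0.02161471] 0.009997361570308831 [-0.00159815 -0.13239789 -0.29046404  0.00164876  0.47297245 -0.0008675 ]
shift [ 0.0165 -0.2249 -0.3392] turn [0.0024 0.0001 0.0072]
```

View pics/d4.png

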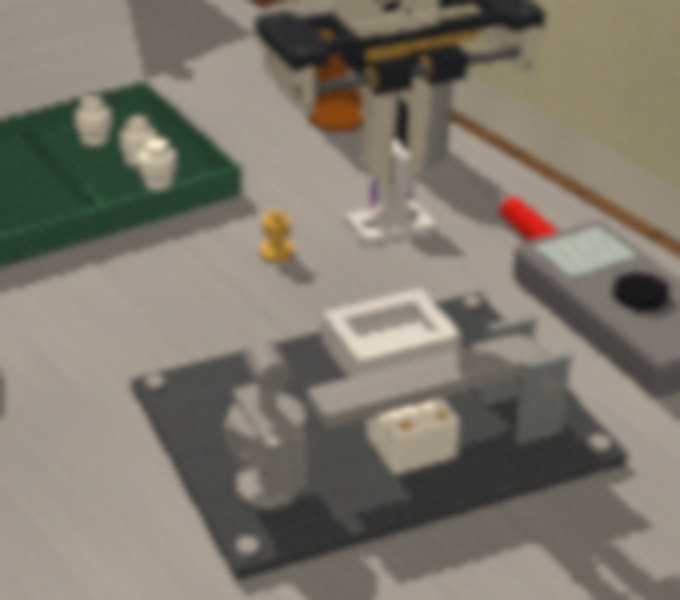

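Call:
{"fn": "carry_out", "kwargs": {
  "steps": [
    [[0,-0.021,-0.031,0,0,0,0.0],[0,-0.021,-0.031,0,0,0,0.0],[0,-0.021,-0.031,0,0,0,0.0],[0,-0.021,-0.031,0,0,0,0.0],[0,-0.021,-0.031,0,0,0,0.0]]
  ]
}}

```text
time_s: 3.02
ee_pos: [0.6044, 0.0971, 0.3612]
ee_rot: [0.558, 0.433, -0.554, 0.441]
force: [0.6, 0.7, -0.8]
opening: 0.0099
```

Run:
```python
from h import *
go((.5255,.307,.34),downR(np.radians(-13.0)))
```

```text
shift [ 0.0191 -0.1264 -0.1855] turn [-0.0108  0.0024 -0.0127]
```

Call:
{"fn": "carry_out", "kwargs": {
  "steps": [
    [[0,-0.025,-0.037,-0.01,0,-0.012,0.0],[0,-0.025,-0.037,0,0,0,0.0],[0,-0.025,-0.037,0,0,0,0.0],[0,-0.025,-0.037,0,0,0,0.0],[0,-0.018,-0.025,0,0,0,0.0]]
  ]
}}

```text
time_s: 3.43
ee_pos: [0.5306, 0.2841, 0.3603]
ee_rot: [0.554, 0.439, -0.554, 0.44]
force: [0.8, -0.6, -0.1]
opening: 0.0099
```

Call:
{"fn": "carry_out", "kwargs": {
  "steps": [
    [[0.001,0,0,0,0,0,0.0],[0.001,0,0,0,0,0,0.0]]
  ]
}}

```text
time_s: 3.6
ee_pos: [0.5271, 0.2905, 0.3583]
ee_rot: [0.553, 0.442, -0.551, 0.442]
force: [-0.1, -0.1, -1.4]
opening: 0.0098
```

Run:
```python
from h import *
print(pose()[0]);go((.5255,.307,.30),downR(np.radians(-13.0)))
a=arm.read_camera("scene");cv2.imwrite("pics/s5.png",cv2.resize(a[190:410,240:540],None,fx=2.6,fy=2.6,interpolation=cv2.INTER_CUBIC))
a=arm.read_camera("wrist");cv2.imwrite("pics/w5.png",a)
```

```text
[0.52710953 0.29053666 0.35828418]
shift [ 0.0583 -0.0053 -0.0156] turn [ 0.0061 -0.0018 -0.0018]
```

View pics/s5.png

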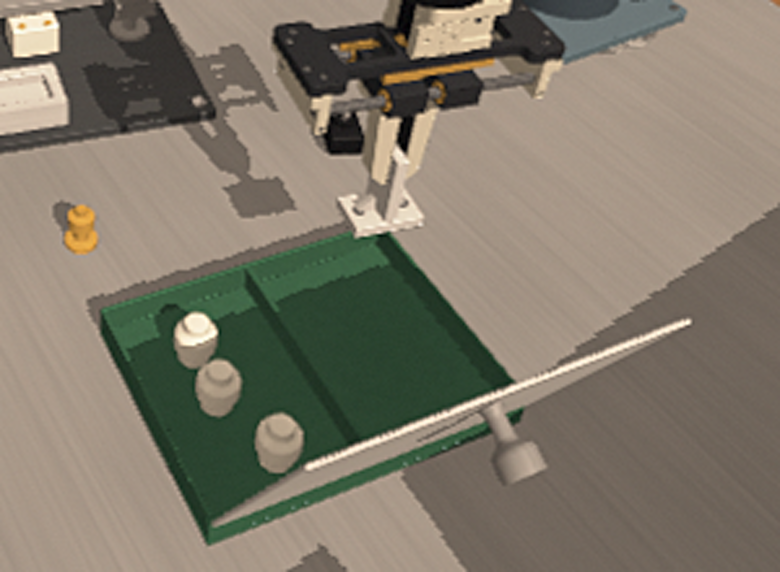

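View pics/w5.png

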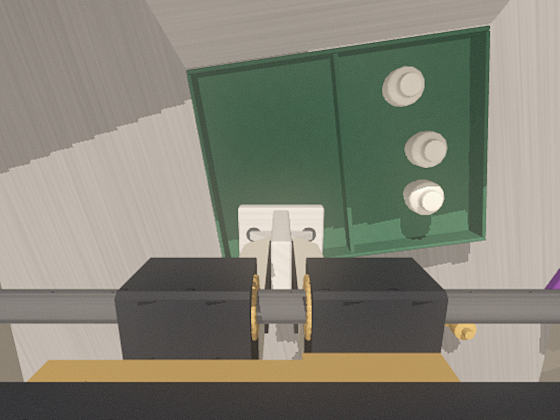

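Run:
```python
from h import *
w=[ray("wrist",p,.03) for p in[(188,72),(489,27),(487,240)]]
th,t,r=fit2([(.1,.135),(.1,-.135),(-.1,-.135)],w);print(np.degrees(th),t,r)
c,s=np.cos(th),np.sin(th);P=t+np.array([[c,-s],[s,c]])@[-.015,.069];print(P)
go((*P,.30),downR(np.radians(-13.0)))
```

```text
85.25478448138837 [0.59678288 0.310185  ] [[ 1.95648755 -0.30019303]
 [-1.86631831 -0.8543951 ]
 [-0.09016924  1.15458813]]
[0.52677851 0.30094444]
shift [ 0.0581 -0.0036 -0.0112] turn [ 0.0039 -0.0016 -0.0011]
```

Call:
{"fn": "carry_out", "kwargs": {
  "steps": [
    [[0,-0.004,-0.012,0.004,0,0,0.0],[0.03,0,0,0,0,0,0.0],[0.03,0,0,0,0,0,0.0],[0.02,0,0,0,0,0,0.0],[0,0,0,0,0,0,0.0]]
  ]
}}

```text
time_s: 4.12
ee_pos: [0.5318, 0.2989, 0.2783]
ee_rot: [0.559, 0.436, -0.552, 0.438]
force: [-1.2, -1.8, -1.3]
opening: 0.0096
```

Run:
```python
from h import *
print(pose()[0]);go((.527,.302,.2355),downR(np.radians(-13.0)))
```

```text
[0.53175488 0.29893366 0.27825466]
shift [ 0.0427 -0.0057 -0.0016] turn [-0.0116 -0.0058 -0.0089]
```

Call:
{"fn": "carry_out", "kwargs": {
  "steps": [
    [[0.02,-0.004,-0.001,-0.01,-0.005,-0.009,0.0],[0.012,0,0,0,0,0,0.0],[0.004,0,0,0,0,0,0.0],[0.001,0,0,0,0,0,0.0]]
  ]
}}

```text
time_s: 4.45
ee_pos: [0.5318, 0.299, 0.2418]
ee_rot: [0.556, 0.438, -0.554, 0.438]
force: [0.7, 0.4, -1.0]
opening: 0.0095
```

Run:
```python
from h import *
print(pose()[0],arm.read_state()["force"]);go((.527,.302,.2355),downR(np.radians(-13.0)))
```

```text
[0.5317935  0.29897025 0.24183114] [ 0.69250609  0.39556784 -1.00156604]
shift [ 0.0063 -0.0054 -0.0018] turn [-0.0083 -0.002  -0.002 ]
```

Call:
{"fn": "carry_out", "kwargs": {
  "steps": [
    [[0.003,0,0,0,-0.002,-0.002,0.0],[0.003,0,0,0,0,0,0.0]]
  ]
}}

```text
time_s: 4.62
ee_pos: [0.5333, 0.2988, 0.2377]
ee_rot: [0.557, 0.437, -0.554, 0.438]
force: [-0.1, -0.3, -1.0]
opening: 0.0098
```

Call:
{"fn": "carry_out", "kwargs": {
  "steps": [
    [[0.002,0,0,0,0,0,0.0],[0.002,0,0,0,0,0,0.0]]
  ]
}}

```text
time_s: 4.78
ee_pos: [0.5341, 0.2989, 0.235]
ee_rot: [0.558, 0.436, -0.553, 0.438]
force: [-0.2, -0.2, -0.9]
opening: 0.0097
```

Call:
{"fn": "carry_out", "kwargs": {
  "steps": [
    [[0.002,-0.001,0,0,0,0,0.0],[0.0015,0,0,0,0,0,0.0]]
  ]
}}

```text
time_s: 4.95
ee_pos: [0.5338, 0.2991, 0.2344]
ee_rot: [0.559, 0.436, -0.552, 0.439]
force: [-5.5, -2.5, 10.9]
opening: 0.0098
```

Run:
```python
from h import *
s=arm.read_state();print(pose()[0],s["force"],s["moment"]);go((.527,.302,.2355),downR(np.radians(-13.0)))
a=arm.read_camera("scene");cv2.imwrite("pics/s6.png",cv2.resize(a[220:370,310:460],None,fx=4,fy=4,interpolation=cv2.INTER_CUBIC))
```

```text
[0.53383939 0.29909519 0.23439514] [-5.48296108 -2.50543254 10.92528813] [-0.41755247  1.41414011  0.01000549]
shift [-0.0012 -0.0073 -0.0012] turn [-0.0099 -0.0044 -0.0091]
```

View pics/s6.png

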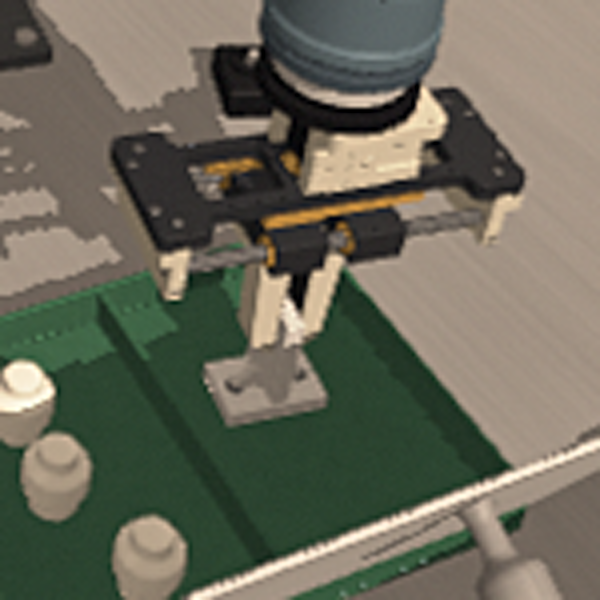

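The foot (crop ≈265,385) is flat on the tray floor in the empty half, clear of the wall. The 11 N upward force shows contact, so I'm releasing.

Call:
{"fn": "carry_out", "kwargs": {
  "steps": [
    [[0.0,0,0,0,0,0,0.02],[0.0,0,0,0,0,0,0.04],[0,0,0,0,0,0,0.05],[0,0,0,0,0,0,0.05],[0,0,0,0,0,0,0.05]]
  ]
}}

```text
time_s: 5.42
ee_pos: [0.5341, 0.2996, 0.2365]
ee_rot: [0.56, 0.436, -0.551, 0.44]
force: [-0.2, 0.4, -1.1]
opening: 0.0386
```

Call:
{"fn": "carry_out", "kwargs": {
  "steps": [
    [[-0.02,0,0,0,0,0,0.05],[-0.04,0,0,0,0,0,0.05],[-0.04,0,0,0,0,0,0.05]]
  ]
}}

```text
time_s: 5.67
ee_pos: [0.5302, 0.2983, 0.3283]
ee_rot: [-0.553, -0.438, 0.558, -0.437]
force: [0.1, -1.0, 0.4]
opening: 0.0495
```

Run:
```python
from h import *
s=arm.read_state();print(s["ee_pos"],s["force"],s["joint_positions"])
a=arm.read_camera("scene");cv2.imwrite("pics/s7.png",cv2.resize(a[130:380,230:490],None,fx=2.4,fy=2.4,interpolation=cv2.INTER_CUBIC))
th=np.radians(-13.1)
for k in(np.pi/2,-np.pi/2):go((.505,-.147,.36),downR(th+k))
```

```text
[0.53024439 0.29825367 0.32832607] [ 0.05521688 -0.96677069  0.37023969] [ 3.29502319e-01  4.21799076e-01  1.49266422e+00 -9.59224998e-04
  1.23416003e+00  5.66528132e-01]
shift [-0.0232  0.0782  0.44  ] turn [-1.5785  0.0026 -0.0067]
shift [-0.0232  0.0782  0.44  ] turn [ 1.5631 -0.0067 -0.0025]
```

View pics/s7.png

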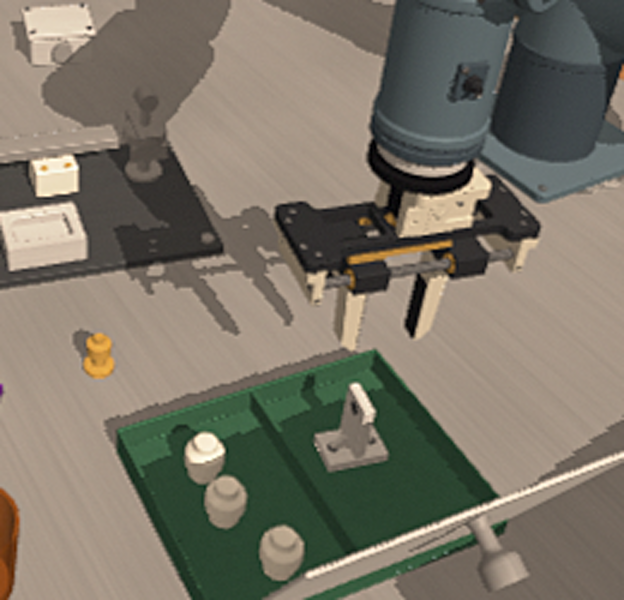

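Call:
{"fn": "carry_out", "kwargs": {
  "steps": [
    [[-0.03,0,0.01,0,0,0,0.06],[-0.02,0.007,0.04,0,0,0,0.06],[0,0.007,0.04,0,0,0,0.06],[0,0.007,0.04,0,0,0,0.06],[0,0.007,0.04,0,0,0,0.06]]
  ]
}}

```text
time_s: 6.13
ee_pos: [0.5203, 0.1316, 0.3933]
ee_rot: [0.56, 0.438, -0.545, 0.444]
force: [1.1, -0.8, 0.2]
opening: 0.0598
```

Call:
{"fn": "carry_out", "kwargs": {
  "steps": [
    [[0,0.007,0.04,0,0,0,0.06],[0,0.007,0.04,0,0,0,0.06],[0,0.007,0.04,0,0,0,0.06],[0,0.007,0.04,0,0,0,0.06],[0,0.007,0.04,0,0,0,0.06]]
  ]
}}

```text
time_s: 6.55
ee_pos: [0.508, -0.0771, 0.3928]
ee_rot: [0.561, 0.437, -0.543, 0.446]
force: [0.8, 0.5, 0.1]
opening: 0.0601
```

Call:
{"fn": "carry_out", "kwargs": {
  "steps": [
    [[0,0,0,-0.12,0,0,0.06],[0,0,0,-0.12,0,0,0.06],[0,0,0,-0.12,0,0,0.06],[0,0,0,-0.12,0,0,0.06],[0,0,0,-0.12,0,0,0.06]]
  ]
}}

```text
time_s: 6.97
ee_pos: [0.5072, -0.0893, 0.3919]
ee_rot: [0.401, 0.579, -0.389, 0.595]
force: [1.2, -1.2, -0.2]
opening: 0.0598
```

Call:
{"fn": "carry_out", "kwargs": {
  "steps": [
    [[0,0,0,-0.12,0,0,0.06],[0,0,0,-0.12,0,0,0.06],[0,0,0,-0.12,0,0,0.06],[0,0,0,-0.12,0,0,0.06],[0,0,0,-0.12,0,0,0.06]]
  ]
}}

```text
time_s: 7.38
ee_pos: [0.5072, -0.09, 0.3908]
ee_rot: [0.198, 0.67, -0.192, 0.689]
force: [0.5, 0.0, 0.4]
opening: 0.0602
```

Call:
{"fn": "carry_out", "kwargs": {
  "steps": [
    [[0,0,0,-0.12,0,0,0.06],[0,0,0,-0.12,0,0,0.06],[0,0,0,0,0,0,0.06]]
  ]
}}

```text
time_s: 7.63
ee_pos: [0.5073, -0.09, 0.3902]
ee_rot: [0.109, 0.689, -0.105, 0.709]
force: [-0.2, 0.1, -0.3]
opening: 0.0603
```

Run:
```python
from h import *
s=arm.read_state();print(s["ee_pos"],s["time_s"],s["joint_positions"])
go((.505,-.147,.36),downR(np.radians(-13.1+90)))
```

```text
[ 0.50726245 -0.09003392  0.39024195] 7.6333 [-0.39669223  0.1975039   1.65133873  0.01245954  1.26634228 -1.6671515 ]
shift [ 0.0301 -0.0553  0.0141] turn [-0.0753  0.0278 -0.0084]
```

Call:
{"fn": "carry_out", "kwargs": {
  "steps": [
    [[0,-0.028,0.007,-0.075,0.028,-0.008,0.06],[0,-0.025,0.005,0,0,0,0.06],[0,0,0,0,0,0,0.06]]
  ]
}}

```text
time_s: 7.88
ee_pos: [0.5048, -0.1444, 0.39]
ee_rot: [0.082, 0.702, -0.082, 0.702]
force: [0.3, 0.1, 0.4]
opening: 0.0603
```

Run:
```python
from h import *
s=arm.read_state();print(s["ee_pos"],s["time_s"])
go((.505,-.147,.36),downR(np.radians(-13.1+90)))
for n in("wrist","side","scene"):cv2.imwrite(f"pics/{n}8.png",arm.read_camera(n))
a=cv2.imread("pics/side8.png");cv2.imwrite("pics/d8.png",cv2.resize(a[170:310,210:370],None,fx=4.5,fy=4,interpolation=cv2.INTER_CUBIC))
print(proj("wrist",[[.505,-.147,.117]]),proj("side",[[.505,-.147,.117]]),proj("scene",[[.505,-.147,.117]]))
```

```text
[ 0.50478351 -0.14438933  0.38997051] 7.8833
shift [ 0.03   -0.0025  0.0008] turn [-0.0037 -0.0004 -0.0003]
[[273.05629531 215.33153831]] [[270.93267546 241.24149916]] [[290.72988984 170.23943337]]
```

View pics/wrist8.png

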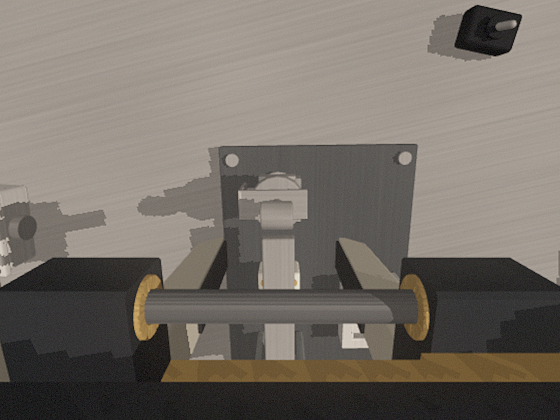

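View pics/d8.png

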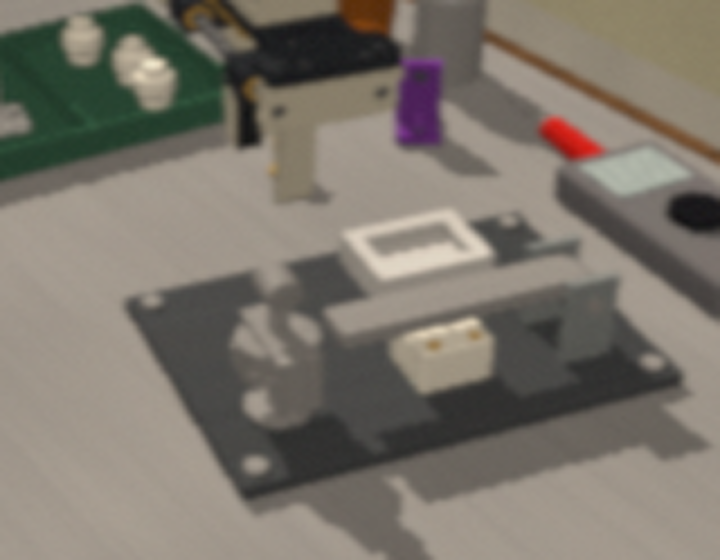

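Run:
```python
from h import *
a=cv2.imread("pics/wrist8.png");cv2.imwrite("pics/w8c.png",cv2.resize(a[160:250,225:335],None,fx=7,fy=6,interpolation=cv2.INTER_CUBIC))
```

```text
(no output)
```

View pics/w8c.png

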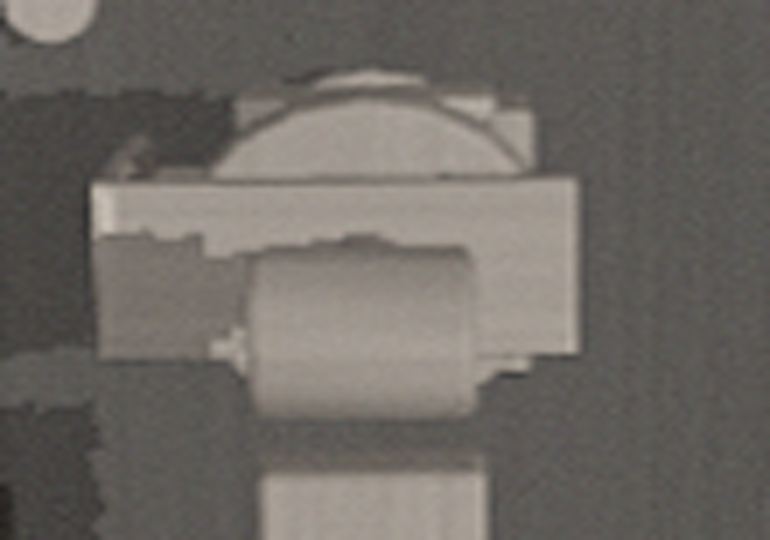

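Run:
```python
from h import *
k=ray("wrist",(276.5,215.2),.119);print(k)
th=np.radians(-13.1);R=np.array([[np.cos(th),-np.sin(th)],[np.sin(th),np.cos(th)]])
print(R.T@(k[:2]-[.6126,-.1257]))
go((k[0],k[1],.117+.167),downR(th+np.pi/2))
```

```text
[ 0.50500214 -0.14407968  0.119     ]
[-0.10063196 -0.04228856]
shift [ 0.1059 -0.0029  0.0013] turn [-0.0014 -0.0016 -0.0028]
```

Call:
{"fn": "carry_out", "kwargs": {
  "steps": [
    [[0.03,-0.003,0.001,0,0,0,0.06],[0.035,0,0,0,0,0,0.06],[0.025,0,0,0,0,0,0.06],[0.0,0,0,0,0,0,0.06]]
  ]
}}

```text
time_s: 8.37
ee_pos: [0.5059, -0.141, 0.3002]
ee_rot: [0.083, 0.7, -0.082, 0.705]
force: [-1.0, 0.4, -0.6]
opening: 0.0604
```

Run:
```python
from h import *
s=arm.read_state();print(s["ee_pos"],s["force"],s["time_s"])
go((.505,-.1445,.284),downR(np.radians(-13.1+90)))
```

```text
[ 0.5058527  -0.14097387  0.30024223] [-0.95912673  0.39748527 -0.61150457] 8.3667
shift [ 0.0162 -0.0037 -0.0001] turn [-0.006   0.007  -0.0025]
```

Call:
{"fn": "carry_out", "kwargs": {
  "steps": [
    [[0.01,-0.004,0,-0.006,0.007,-0.002,0.06],[0.008,-0.001,0,0,0,0,0.045],[0.001,0,0,0,0,0,0.04]]
  ]
}}

```text
time_s: 8.62
ee_pos: [0.5053, -0.1443, 0.2816]
ee_rot: [0.081, 0.702, -0.08, 0.703]
force: [-0.3, 0.4, 1.5]
opening: 0.0513
```

Run:
```python
from h import *
s=arm.read_state();print(s["ee_pos"],s["force"],s["time_s"],s["opening"])
go((.505,-.1445,.284),downR(np.radians(-13.1+90)))
a=arm.read_camera("side");cv2.imwrite("pics/d9.png",cv2.resize(a[170:310,210:370],None,fx=4,fy=4,interpolation=cv2.INTER_CUBIC))
a=arm.read_camera("wrist");cv2.imwrite("pics/w9.png",a)
```

```text
[ 0.50527133 -0.14425292  0.28164149] [-0.27145307  0.42032844  1.52435096] 8.6167 0.051321732008598436
shift [-0.0024 -0.0003 -0.0002] turn [ 0.001   0.0002 -0.0006]
```

View pics/d9.png

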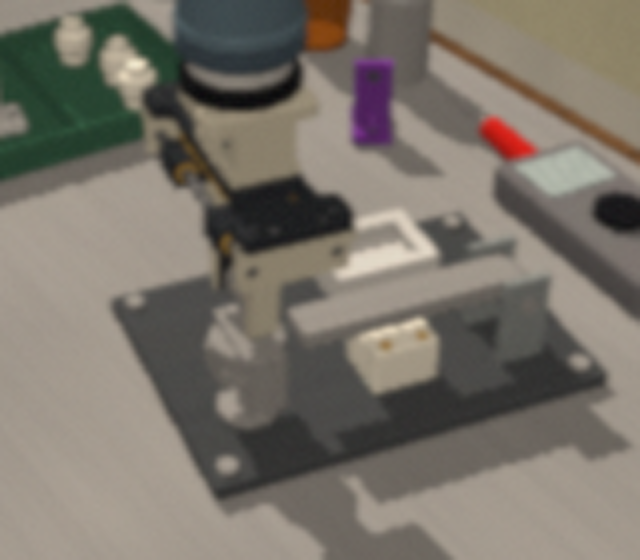

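View pics/w9.png

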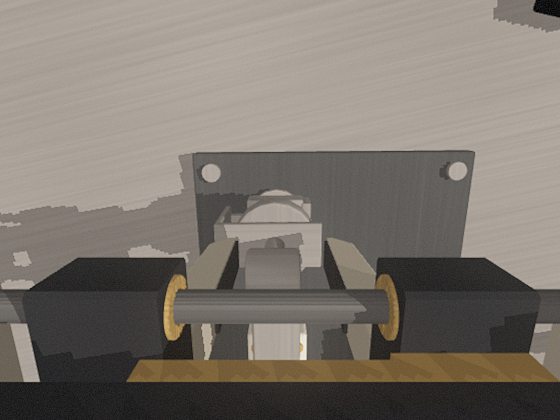

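Call:
{"fn": "carry_out", "kwargs": {
  "steps": [
    [[-0.001,0,0,0,0,0,0.0],[0,0,0,0,0,0,0.0],[0,0,0,0,0,0,0.0],[0,0,0,0,0,0,0.0]]
  ],
  "force": 30
}}

```text
time_s: 9.05
ee_pos: [0.5057, -0.1471, 0.2868]
ee_rot: [0.077, 0.701, -0.083, 0.704]
force: [1.2, 2.5, -4.4]
opening: 0.0261
```

Call:
{"fn": "carry_out", "kwargs": {
  "steps": [
    [[0,0,0,0,0,0,0.0],[0,0,0,0,0,0,0.0]]
  ]
}}

```text
time_s: 9.22
ee_pos: [0.5057, -0.147, 0.2868]
ee_rot: [0.078, 0.701, -0.083, 0.704]
force: [0.7, -1.5, -5.4]
opening: 0.0261
```

Run:
```python
from h import *
s=arm.read_state();print(s["ee_pos"],s["force"],s["time_s"],s["opening"])
go((.505,-.1445,.284),downR(np.radians(-13.1+90)))
```

```text
[ 0.50566828 -0.14704086  0.28682359] [ 0.66381509 -1.45424527 -5.44732745] 9.2167 0.026148914505376406
shift [ 0.0028  0.0023 -0.0012] turn [0.0008 0.0057 0.0059]
```

Call:
{"fn": "carry_out", "kwargs": {
  "steps": [
    [[0.001,-0.005,0,0,0,0,0.0],[0,-0.006,0,0,0,0,0.0],[0,-0.002,0,0,0,0,0.0]]
  ]
}}

```text
time_s: 9.47
ee_pos: [0.503, -0.1582, 0.2857]
ee_rot: [0.08, 0.701, -0.081, 0.704]
force: [2.5, 4.3, -2.1]
opening: 0.0256
```

```bash
cat > st.py <<'E'
from h import *
th=np.radians(-13.1);R=np.array([[np.cos(th),-np.sin(th)],[np.sin(th),np.cos(th)]])
s=arm.read_state();p,r=pose();g=p+r.apply([.167,0,0])
l=R.T@(g[:2]-[.6126,-.1257]);print("grasp jig-frame mm",(l*1000).round(1),"z",(g[2]*1000).round(1),"t",s["time_s"],"open",s["opening"])
F=s["force"];print("F jig",(R.T@F[:2]).round(1),F[2].round(1),"M",s["moment"].round(2))
print("toolx",r.apply([1,0,0]).round(3),"angle est",np.degrees(np.arctan2(g[2]-.062,100e-3-l[0])-np.arctan2(.055,.2)).round(1), "rad",np.hypot(g[2]-.062,.1-l[0]).round(4))
E
python3 st.py
```

```text
grasp jig-frame mm [-98.5 -56.6] z 118.7 t 9.4667 open 0.025556877498512
F jig [1.5 4.7] -2.1 M [ 1.23 -0.54  0.13]
toolx [ 0.005 -0.002 -1.   ] angle est 0.6 rad 0.2064
```

Call:
{"fn": "carry_out", "kwargs": {
  "steps": [
    [[0,-0.003,0,0,0,0,0.0],[-0.005,-0.002,0.0015,0,0,0,0.0],[-0.008,-0.0015,0.003,0,0,0,0.0]]
  ],
  "force": 35
}}

```text
time_s: 9.72
ee_pos: [0.5053, -0.1639, 0.2969]
ee_rot: [0.083, 0.702, -0.078, 0.703]
force: [2.9, 7.1, -5.6]
opening: 0.0259
```

```bash
python3 st.py
```

```text
grasp jig-frame mm [-95.5 -60.5] z 129.9 t 9.7167 open 0.025921127970426533
F jig [1.3 7.6] -5.6 M [ 1.16 -0.24  0.12]
toolx [ 0.003  0.006 -1.   ] angle est 3.8 rad 0.2069
```

Call:
{"fn": "carry_out", "kwargs": {
  "steps": [
    [[-0.012,-0.001,0.004,0,0,0,0.0],[-0.012,-0.001,0.005,0,0,0,0.0],[-0.0115,-0.001,0.0055,0,0,0,0.0]]
  ]
}}

```text
time_s: 9.97
ee_pos: [0.5186, -0.1684, 0.3306]
ee_rot: [0.086, 0.703, -0.075, 0.702]
force: [4.8, 6.5, -6.7]
opening: 0.0254
```

```bash
python3 st.py
```

```text
grasp jig-frame mm [-82.4 -60.5] z 163.6 t 9.9667 open 0.02541485061154733
F jig [3.2 7.4] -6.7 M [ 0.91 -0.47  0.09]
toolx [-0.     0.015 -1.   ] angle est 13.7 rad 0.2088
```

Call:
{"fn": "carry_out", "kwargs": {
  "steps": [
    [[-0.0115,-0.001,0.007,0,0,-0.005,0.0],[-0.011,-0.001,0.007,0,0,-0.005,0.0],[-0.0105,-0.001,0.008,0,0,-0.005,0.0],[-0.01,-0.001,0.008,0,0,-0.003,0.0]]
  ]
}}

```text
time_s: 10.3
ee_pos: [0.547, -0.1743, 0.3715]
ee_rot: [0.085, 0.707, -0.075, 0.698]
force: [3.4, 7.1, -6.4]
opening: 0.0255
```

```bash
python3 st.py
```

```text
grasp jig-frame mm [-55.3 -60.2] z 204.5 t 10.3 open 0.02552858435827334
F jig [1.7 7.6] -6.4 M [ 0.96 -0.26  0.06]
toolx [-0.011  0.015 -1.   ] angle est 27.2 rad 0.2108
```

Call:
{"fn": "carry_out", "kwargs": {
  "steps": [
    [[-0.0085,-0.001,0.009,0,-0.003,-0.005,0.0],[-0.008,-0.001,0.009,0,-0.003,-0.005,0.0],[-0.0075,-0.001,0.0095,0,-0.003,-0.005,0.0],[-0.007,-0.001,0.0095,0,-0.003,-0.003,0.0],[-0.0035,-0.001,0.005,0,0,0,0.0]]
  ]
}}

```text
time_s: 10.72
ee_pos: [0.5854, -0.1821, 0.4037]
ee_rot: [0.083, 0.711, -0.074, 0.694]
force: [0.3, 6.1, -5.0]
opening: 0.0258
```

```bash
python3 st.py
python3 - <<'E'
from h import *
for n in("side","scene"):
    a=arm.read_camera(n);cv2.imwrite(f"pics/{n}10.png",a)
    c=a[130:300,200:380] if n=="side" else a[90:250,180:370]
    cv2.imwrite(f"pics/{n}10c.png",cv2.resize(c,None,fx=4,fy=3.5 if 0 else 3.5,interpolation=cv2.INTER_CUBIC))
E
```

```text
grasp jig-frame mm [-18.1 -59.4] z 236.8 t 10.7167 open 0.02581000649085679
F jig [-1.1  6.1] -5.0 M [ 1.02  0.23 -0.03]
toolx [-0.023  0.016 -1.   ] angle est 40.6 rad 0.2109
```

View pics/side10c.png

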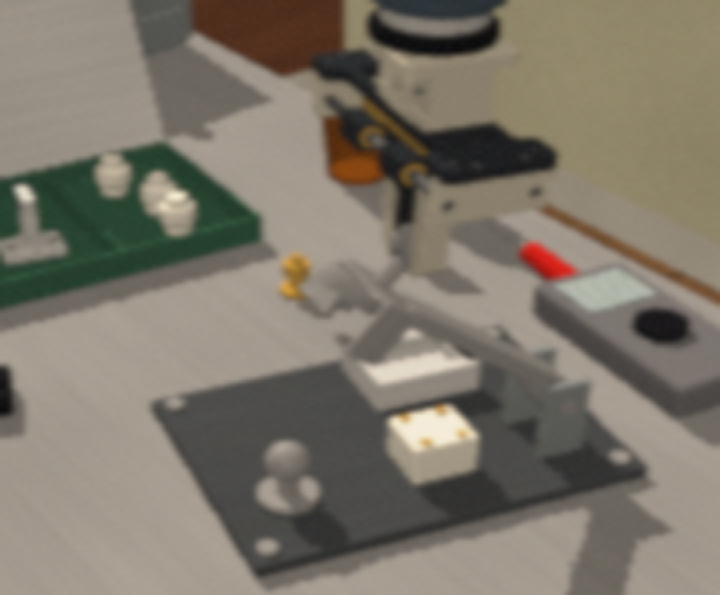

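View pics/scene10.png

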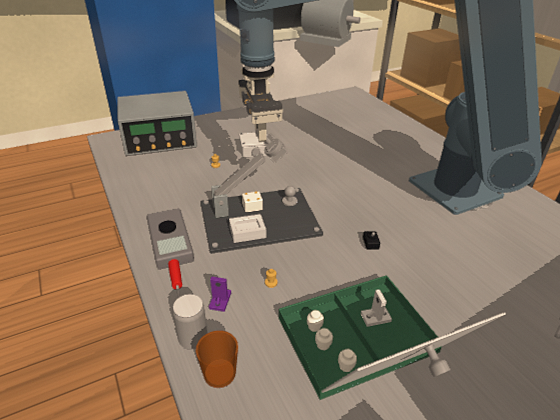

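```bash
python3 - <<'E'
from h import *
for i in range(10):arm.read_camera("wrist")
E
python3 st.py
```

```text
grasp jig-frame mm [-18.6 -59.5] z 236.2 t 11.3167 open 0.025792607135600942
F jig [-2.   6.5] -2.1 M [ 1.09  0.14 -0.04]
toolx [-0.023  0.016 -1.   ] angle est 40.4 rad 0.2108
```

The pose stayed put over 0.6 s (angle about 40°, grip on the knob), so I'm handing in.

```bash
python3 -c "
from rig import arm
print(arm.sign_off())"
```

```text
the job is handed in; nothing more can be done
None
```

The jig is unloaded as asked and handed in at about 11.3 s of the 59 s allowed.

- **Bracket:** I lifted the aluminium bracket out of the nest, stood it on its foot in the empty half of the tray and let go. The last scene picture shows it upright and clear of the fuse plugs.
- **Latch and arm:** I pinched the knob by its flat ends and pulled the latch out to its stop, roughly 14 mm by the gripper pose. I then raised the arm to about 40° and kept hold of it. In the last side view the ball and terminal block are uncovered, and over a 0.6 s hold before hand-in the pose stayed steady.
- **Bystanders:** I reached for none of them. The fuse plugs, weatherproof box, switch, terminal posts and purple look-alike look unmoved in the last pictures, though I judged that by eye and did not measure it.

**Disagreements:**
- My lengthwise position for the knob came out slightly off. Its distance from the hinge measured 211 mm instead of 207 mm, so the 40° is good to a degree or two.
- The tool had tilted about 1.5° by the end.
- The early tray and jig estimates from the different cameras differed by up to about 8 mm, so I used the wrist camera's values for the final positions.

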